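Lay the post bracket down over the jig's stop bar

ROBOT

A 6-joint arm with a two-finger parallel gripper is mounted at the origin on the work surface. World frame = base frame: x ahead of the robot, y to its left, z up, the work surface at z = 0. Lengths are in m, angles in rad, forces in N, time in s.
With the tool pointing down it reaches from about 0.375 to 0.975 m from the base axis. Payload 3.8 kg.
Tool frame: the origin (TCP) lies midway between the tips of the shut fingers; the grasp point (between the pads) lies 19 mm behind it; z points along the fingers, y is the direction in which the jaws open and shut (so a half turn about z gives the same grasp; the last joint's range is limited). The gripper opens to 85 mm and grips with 20 to 120 N. Pads are 22 mm wide; open, the fingers measure 114 mm over their backs; the gripper's body (76 mm by 85 mm) begins 54 mm behind the grasp point. The pads swing forward as they close: fully open they stand 13 mm farther back than shut.
Start: joints at [1.259, 0.264, 1.604, -0, 1.274, -0.037], TCP at [0.183, 0.65, 0.231] pointing down, gripper open.
Joint ranges: [-2.63, 2.63], [-0.94, 2.18], [0.31, 2.57], [-1.31, 4.45], [0, 2.66], [-2.55, 2.55]. Speed limits (rad/s): [2.57, 2.57, 3.14, 3.14, 3.14, 3.14].

INTERFACE

Orientations are given as a rotation vector (axis times angle).
In Python, from workcell import bot gives the robot as it stands.
- The arm moves only by the shell command python3 -m inch 'ROWS' [FORCE]. ROWS is JSON, a list of rows, each an object of numbers: "dx", "dy", "dz": the shift along the tool's x, y, z in m; "ax", "ay", "az": the turn, a rotation vector about the tool's x, y, z in degrees; "fingers": the opening, from -1 (shut) to 1 (fully open). A call has 1 to 20 rows; each row is the pose to reach, as a shift and turn from the pose measured when the call began, along the tool's axes at that moment; what a row does not reach only later rows make up. A row lasts 1/8 s, in which the tool goes at most 62.5 mm and 10.7 degrees, less where a joint would pass 70% of its speed; a pose out of reach is approached as far as the arm can. A call with a gripper value outside its range is refused whole. The fingers move at their own pace and stop on an object; FORCE is the grip in N (left out, the last holds). Time passes only in rows, so rows that repeat a pose let the fingers close. It gives the time, the measured TCP pose, the force and the opening at its end, in the units of the state.
- bot.read_state(): the state, without advancing time (a new reading comes with each control period).
- bot.read_camera(name): name is "scene" or "side" or "wrist"; returns (picture, depth): 420x560x3 uint8, blue, green, red; 420x560 float32, m along the optical axis (not along the pixel's ray), 0 where there is no reading.
- bot.get_calibration(name): a dict with "intrinsics" (3x3 intrinsics, pixels), "view" (4x4, takes a point from world to camera coordinates). Camera axes: x right, y down, z forward; pixel columns grow to the right and rows downward; lengths in m; the calibration is good to about 2 mm. A picture is of the moment at which its call begins: read the wrist's pose just before it. get_calibration takes no time and is no camera call; for the wrist camera it gives the pose at the moment of the call.
- bot.finish_job(): hands the job in, once; it reports no verdict.
Trained networks look in the newest picture that a camera, given by its name, has taken for a name from the list of things; names that differ only in an ending like _2 or _b are one class to them, and where a whole thing is asked for, a point or a joint stands for the part that bears it (a point fixed in the world has none). Each returns a list of dicts, best first, with "p" (0 to 1); they miss things now and then, are a little off and sometimes report something else, mostly with a low value. They report only what shows in the picture. A call takes as long as a camera call. They do not tell look-alikes from the thing itself.
- bot.masks_of(camera, thing): "region" (420x560 bool, what is visible of it) and "box" ([left, top, right, bottom] in pixels, round what is visible of it).
The state is a dict: "time": time; "q": joint angles; "joint_vel": joint speeds; "joint_torque": joint torques, N m; "tool_pos": TCP position; "tcp_rot": TCP orientation; "wrist_force": force on the tool from outside, world axes, zero at the start; "torque": the same for the moment, N m; "width": opening from 0.0 (shut) to 1.0 (fully open).
Only numpy, scipy, OpenCV 4.12 (cv2) and the standard library are available. Lean on these libraries where they do the work, as an engineer would, in place of code of your own. Each camera call takes 0.05 s, during which the arm holds its last target. There are 200 camera calls.

TASK

With the fingers only, never gripping or lifting it, push the standing steel post bracket along the table until its toe is square against the stop bar of the welding jig. Then tip it over the stop bar and ease it down gently, keeping it from flopping, so that the post lies along the jig on both bars with the foot plate upright, snug against the stop bar. Leave the spray can, the hammer and the pipe offcut where they are.

Things in the scene. Friction and masses are not known exactly. Their poses are not given: they have to be found in the camera images.
- bracket: Loose steel post bracket, 0.8 kg, standing on its foot plate: 130 long (its x), 60 wide, 8 thick. A 30 x 30 post stands on it, mid-width, its top 190 above the foot's underside, its front face 20 and its rear face 50 behind the toe edge. Origin: middle of the lower toe edge, at table height standing or laid down. x points heel to toe, z up the post. It tips about the toe edge, towards +x.
- knee (a point): Inner corner where the post's rear face meets the foot's upper face, mid-width: 50 behind the toe, 8 above the underside. 80 of bare foot lies behind it. Fingers reaching down into this corner can push the post's rear face, then hold back the foot's upper face as the bracket goes down.
- balance (a point): The bracket's centre of mass, about 53 behind the toe and 41 above the foot's underside: let go before about 52 degrees of tilt it falls back upright, beyond that it falls forward by itself. Friction on the table is ordinary for steel.
- heel (a point): Middle of the rear edge of the bracket's foot plate, 130 behind the toe, 4 above the underside.
- post_end (a point): Centre of the free (upper) end of the bracket's post, 190 above the foot's underside, 35 behind the toe.
- jig: Jig fixed to the table: ladder frame of dark 18 x 18 bar, 18 high, 148 long (x), 150 wide (y). Stop bar across at x = 0 to 18, rest bar across at x = 130 to 148, side bars along y = -66 and 66. Origin: on the table, middle of the stop bar's outer face; x points from stop bar to rest bar, the way to tip. The bracket starts on the -x side, toe to the bar, 20 to 45 from it, up to 8 degrees askew.
- stop (a point): Middle of the stop bar's outer face, 9 above the table. In the end the foot's upper face meets this face, toe edge on the table, foot plate standing 130 high, post lying along the jig on both bars.
- can: Bystander: standing spray can, 54 across, 150 high; origin at the centre of its underside.
- hammer: Bystander: hammer about 240 long lying on the table; handle along its x.
- pipe: Bystander: standing offcut of copper pipe, 48 across, 55 high; origin at the centre of its underside.
Mind the look-alikes: they are no part of the job. Of the things that look like the jig, the smaller one is meant. Of the things that look like the bracket, take the one that is farthest to the robot's right at the start.

How it is judged:
By the outcome, as a careful person would: the job done as asked, in the order asked, and still so for the second after the job is handed in, with the robot touching nothing.
It also fails if it takes over 64 s, if anything falls off the work surface, if the arm or the gripper's body presses on something with over 40 N, if the wrist force passes 120 N, or if a joint passes its speed limit or range.

## Working session

There is one attempt and no reset: what is moved stays moved. The work goes in short steps, Python scripts to look and compute and a shell command to move; the robot and the scene stay as the last step left them, time stands still between calls to the robot, and variables do not carry over. Pictures are saved under pics/ and viewed, about 8 in all and at most 12, crops included, and the job is handed in when it is done.

```bash
mkdir -p pics; ls; python3 - <<'E'
from workcell import bot
import cv2, numpy as np
s=bot.read_state(); print(s['time'],s['tool_pos'],s['tcp_rot'],s['width'])
a,_=bot.read_camera('scene'); b,_=bot.read_camera('side')
cv2.imwrite('pics/scene0.png',a); cv2.imwrite('pics/side0.png',b)
for c in('scene','side'):
  for t in('bracket','jig'):
    print(c,t,[(round(m['p'],2),[int(v) for v in m['box']]) for m in bot.masks_of(c,t)])
  print(np.round(bot.get_calibration(c)['view'],3).tolist(),bot.get_calibration(c)['intrinsics'])
E
```

```text
pics
0.0 [0.18291502 0.64898808 0.22997388] [-0.43024312 -3.11158335  0.00345933] 0.9977087000005974
scene bracket [(0.96, [308, 144, 347, 200]), (0.91, [237, 195, 282, 265])]
scene jig [(0.71, [272, 197, 325, 241]), (0.66, [127, 217, 215, 290])]
[[0.857, 0.515, 0.014, -0.436], [0.352, -0.567, -0.745, -0.115], [-0.376, 0.643, -0.667, 1.489], [0.0, 0.0, 0.0, 1.0]] [[402.3121032    0.         278.62379658]
 [  0.         402.3121032  208.03182021]
 [  0.           0.           1.        ]]
side bracket [(0.98, [277, 193, 303, 277]), (0.63, [262, 138, 302, 196])]
side jig [(0.92, [166, 272, 264, 342]), (0.75, [263, 208, 315, 240]), (0.56, [276, 196, 306, 277])]
[[0.992, -0.124, -0.013, -0.511], [-0.08, -0.552, -0.83, 0.13], [0.096, 0.825, -0.558, 1.575], [0.0, 0.0, 0.0, 1.0]] [[532.11442811   0.         288.21281112]
 [  0.         532.11442811 207.42411036]
 [  0.           0.           1.        ]]
```

View pics/scene0.png

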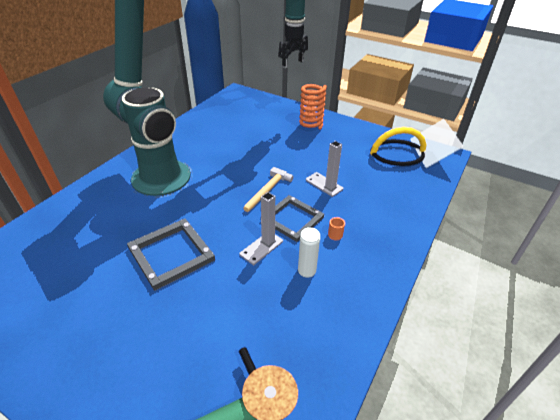

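View pics/side0.png

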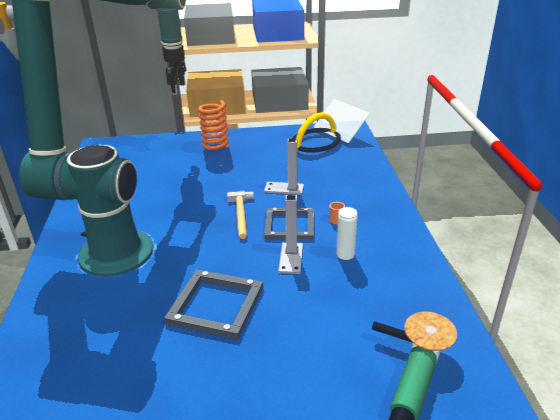

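The bracket meant is the one at scene px (262,235), farthest right (low y). The small jig is at (298,218), just ahead of it in +y. The hammer (268,190), pipe (336,229) and can (309,252) stand near it. Next I turn these into positions.

```bash
cat > h.py <<'E'
from workcell import bot
import cv2, numpy as np
from scipy.spatial.transform import Rotation as R
def cloud(cam, pick=None):
    cal=bot.get_calibration(cam); im,d=bot.read_camera(cam)
    K=cal['intrinsics']; T=np.linalg.inv(cal['view'])
    v,u=np.mgrid[0:420,0:560]
    P=np.stack([(u-K[0][2])/K[0][0]*d,(v-K[1][2])/K[1][1]*d,d],-1)@T[:3,:3].T+T[:3,3]
    P[d==0]=np.nan
    return im,P
def proj(cam,p):
    cal=bot.get_calibration(cam); c=np.array(cal['view'])[:3]@np.append(p,1); q=np.array(cal['intrinsics'])@c
    return q[:2]/q[2]
def rect(xy):
    (c,wh,a)=cv2.minAreaRect(np.float32(xy*1000)); return np.round(c,1),np.round(wh,1),round(a,1)
E
python3 - <<'E'
from h import *
for c in('scene','side'):
  im,P=cloud(c)
  for t in('bracket','jig','can','pipe','hammer'):
    for m in bot.masks_of(c,t):
      if m['p']<.5: continue
      p=P[m['region']]; p=p[np.isfinite(p[:,2])&(p[:,2]>.004)&(p[:,2]<.25)]
      print(c,t,round(m['p'],2),len(p),'mean',p.mean(0).round(3),'zmax',np.percentile(p[:,2],98).round(3))
      for lo,hi in((.004,.014),(.013,.025),(.04,.2)):
        q=p[(p[:,2]>lo)&(p[:,2]<hi)]
        if len(q)>20: print('   ',lo,hi,len(q),rect(q[:,:2]),q.mean(0).round(4))
E
```

```text
scene bracket 0.69 829 mean [0.554 0.266 0.076] zmax 0.19
    0.004 0.014 288 (array([533.4, 276.7]), array([ 64. , 133.8]), 73.5) [0.5328 0.273  0.0075]
    0.013 0.025 31 (array([567.8, 259.5]), array([39.2, 24.2]), 24.7) [0.5672 0.2622 0.0195]
    0.04 0.2 476 (array([562.5, 269.1]), array([38.1, 35.5]), 75.6) [0.5656 0.2619 0.1236]
scene bracket 0.65 1117 mean [ 0.515 -0.098  0.065] zmax 0.19
    0.004 0.014 490 (array([ 509.5, -104.1]), array([131.9,  62.3]), 78.9) [ 0.5105 -0.1167  0.0071]
    0.013 0.025 42 (array([519.3, -83.6]), array([40. , 22.5]), 31.1) [ 0.5189 -0.083   0.0183]
    0.04 0.2 543 (array([516. , -76.1]), array([31.1, 33.4]), 77.7) [ 0.5194 -0.0828  0.1227]
scene jig 0.95 1915 mean [ 0.301 -0.275  0.019] zmax 0.026
    0.004 0.014 334 (array([ 297., -268.]), array([192.5, 189.3]), 66.7) [ 0.3115 -0.2773  0.009 ]
    0.013 0.025 1531 (array([ 291.2, -265.4]), array([192.7, 201.8]), 66.9) [ 0.2988 -0.2745  0.021 ]
scene jig 0.72 676 mean [0.541 0.063 0.015] zmax 0.021
    0.004 0.014 197 (array([525.5,  59.6]), array([152.4, 153.8]), 80.7) [0.5407 0.0586 0.0096
[... 2448 characters left out ...]
) [ 0.6658 -0.129   0.019 ]
    0.04 0.2 747 (array([690.7, -47.8]), array([195.4,  52.9]), 70.9) [ 0.6655 -0.1235  0.1058]
side pipe 0.5 189 mean [0.674 0.065 0.037] zmax 0.056
    0.004 0.014 22 (array([664.7,  53.3]), array([ 8.7, 28.4]), 40.3) [0.6646 0.0526 0.0094]
    0.013 0.025 21 (array([663.5,  52.3]), array([10.4, 27.3]), 47.0) [0.6657 0.0511 0.0193]
    0.04 0.2 93 (array([679.7,  65.7]), array([54.5, 40.6]), 78.9) [0.6764 0.068  0.0485]
side hammer 0.9 500 mean [0.379 0.143 0.02 ] zmax 0.028
    0.004 0.014 61 (array([366.3, 119.4]), array([227.3,  76.3]), 79.6) [0.3825 0.1559 0.0099]
    0.013 0.025 378 (array([374.8, 128.1]), array([253. ,  84.1]), 85.6) [0.3791 0.1391 0.0205]
```

```bash
cat >> h.py <<'E'
def tool(beta,phi):
    b,f=np.radians([beta,phi]); u=np.array([np.cos(b),np.sin(b),0]); k=np.array([0,0,1.])
    x=np.cos(f)*u+np.sin(f)*k; z=np.sin(f)*u-np.cos(f)*k
    return np.stack([x,np.cross(z,x),z],1)
def row(pos,Rt,s=None):
    s=s or bot.read_state(); R0=R.from_rotvec(s['tcp_rot']).as_matrix()
    d=R0.T@(np.array(pos)-s['tool_pos']); a=np.degrees(R.from_matrix(R0.T@Rt).as_rotvec())
    return d.round(4),a.round(2)
E
python3 - <<'E'
from h import *
print(row([.48,-.22,.33],tool(80,0)))
print(row([.40,.2,.33],tool(80,0)))
E
```

```text
(array([-0.5217, -0.7565, -0.0987]), array([ 0.  , -0.  , 84.26]))
(array([-0.3307, -0.374 , -0.0987]), array([ 0.  , -0.  , 84.26]))
```

```bash
python3 -m inch '[{"dx":0,"dy":0,"dz":-0.1,"fingers":-1},{"dx":-0.33,"dy":-0.374,"dz":-0.1,"az":84,"fingers":-1},{"dx":-0.33,"dy":-0.374,"dz":-0.1,"az":84},{"dx":-0.33,"dy":-0.374,"dz":-0.1,"az":84},{"dx":-0.33,"dy":-0.374,"dz":-0.1,"az":84},{"dx":-0.33,"dy":-0.374,"dz":-0.1,"az":84},{"dx":-0.33,"dy":-0.374,"dz":-0.1,"az":84},{"dx":-0.33,"dy":-0.374,"dz":-0.1,"az":84},{"dx":-0.522,"dy":-0.757,"dz":-0.1,"az":84},{"dx":-0.522,"dy":-0.757,"dz":-0.1,"az":84},{"dx":-0.522,"dy":-0.757,"dz":-0.1,"az":84},{"dx":-0.522,"dy":-0.757,"dz":-0.1,"az":84},{"dx":-0.522,"dy":-0.757,"dz":-0.1,"az":84},{"dx":-0.522,"dy":-0.757,"dz":-0.1,"az":84},{"dx":-0.522,"dy":-0.757,"dz":-0.1,"az":84},{"dx":-0.522,"dy":-0.757,"dz":-0.1,"az":84}]'
python3 - <<'E'
from h import *
s=bot.read_state(); print(s['q'],s['width'],s['wrist_force'])
k=np.array([.512,-.092,.008]); b=np.radians(80); u=np.array([np.cos(b),np.sin(b),0]); T=tool(80,45)
for back in(.12,.04): print(row(k+[0,0,.010]-.012*u-back*T[:,2],T))
E
```

```text
[ 1.25912674e+00  2.63849599e-01  1.60398909e+00  7.53451664e-06
  1.27371653e+00 -3.68896679e-02] 1.0007101086160533 [ 0.18066752 -0.51538405 -0.58325961]
(array([-0.5275, -0.721 ,  0.1284]), array([-32.95,  36.43,  79.55]))
(array([-0.5218, -0.6647,  0.185 ]), array([-32.95,  36.43,  79.55]))invalid input at $[0]: expected keys dx, dy, dz, ax, ay, az, fingers
```

```bash
python3 -m inch '[{"dx":0,"dy":0,"dz":-0.1,"ax":0,"ay":0,"az":0,"fingers":-1},{"dx":-0.33,"dy":-0.374,"dz":-0.1,"ax":0,"ay":0,"az":84,"fingers":-1},{"dx":-0.33,"dy":-0.374,"dz":-0.1,"ax":0,"ay":0,"az":84,"fingers":-1},{"dx":-0.33,"dy":-0.374,"dz":-0.1,"ax":0,"ay":0,"az":84,"fingers":-1},{"dx":-0.33,"dy":-0.374,"dz":-0.1,"ax":0,"ay":0,"az":84,"fingers":-1},{"dx":-0.33,"dy":-0.374,"dz":-0.1,"ax":0,"ay":0,"az":84,"fingers":-1},{"dx":-0.33,"dy":-0.374,"dz":-0.1,"ax":0,"ay":0,"az":84,"fingers":-1},{"dx":-0.33,"dy":-0.374,"dz":-0.1,"ax":0,"ay":0,"az":84,"fingers":-1},{"dx":-0.522,"dy":-0.757,"dz":-0.1,"ax":0,"ay":0,"az":84,"fingers":-1},{"dx":-0.522,"dy":-0.757,"dz":-0.1,"ax":0,"ay":0,"az":84,"fingers":-1},{"dx":-0.522,"dy":-0.757,"dz":-0.1,"ax":0,"ay":0,"az":84,"fingers":-1},{"dx":-0.522,"dy":-0.757,"dz":-0.1,"ax":0,"ay":0,"az":84,"fingers":-1},{"dx":-0.522,"dy":-0.757,"dz":-0.1,"ax":0,"ay":0,"az":84,"fingers":-1},{"dx":-0.522,"dy":-0.757,"dz":-0.1,"ax":0,"ay":0,"az":84,"fingers":-1},{"dx":-0.522,"dy":-0.757,"dz":-0.1,"ax":0,"ay":0,"az":84,"fingers":-1},{"dx":-0.522,"dy":-0.757,"dz":-0.1,"ax":0,"ay":0,"az":84,"fingers":-1}]'
python3 - <<'E'
from h import *
s=bot.read_state(); print(s['q'].round(3),s['width'],s['wrist_force'])
k=np.array([.512,-.092,.008]); b=np.radians(80); u=np.array([np.cos(b),np.sin(b),0]); T=tool(80,45)
for back in(.12,.04): print(row(k+[0,0,.010]-.012*u-back*T[:,2],T))
E
```

```text
time: 2.9
tool_pos: [0.4802, -0.2231, 0.3315]
tcp_rot: [2.403, 2.023, 0.001]
wrist_force: [0.2, -0.7, 1.0]
width: 0.001
[-0.482 -0.061  1.778  0.     1.424 -0.311] 0.0011187400677427919 [ 0.17460377 -0.73144089  1.0492266 ]
(array([0.0378, 0.0085, 0.2287]), array([-3.000e-02,  4.501e+01,  1.900e-01]))
(array([0.0944, 0.0086, 0.2852]), array([-3.000e-02,  4.501e+01,  1.900e-01]))
```

```bash
python3 -m inch '[{"dx":0.01,"dy":0.002,"dz":0.05,"ax":0,"ay":10,"az":0,"fingers":-1},{"dx":0.02,"dy":0.004,"dz":0.1,"ax":0,"ay":20,"az":0,"fingers":-1},{"dx":0.03,"dy":0.006,"dz":0.15,"ax":0,"ay":30,"az":0,"fingers":-1},{"dx":0.037,"dy":0.008,"dz":0.2,"ax":0,"ay":40,"az":0,"fingers":-1},{"dx":0.037,"dy":0.0085,"dz":0.22,"ax":0,"ay":45,"az":0,"fingers":-1},{"dx":0.037,"dy":0.0085,"dz":0.22,"ax":0,"ay":45,"az":0,"fingers":-1},{"dx":0.037,"dy":0.0085,"dz":0.22,"ax":0,"ay":45,"az":0,"fingers":-1}]'
python3 - <<'E'
from h import *
s=bot.read_state(); print(s['q'].round(3))
im,P=cloud('wrist'); cv2.imwrite('pics/w1.png',im)
for t in('bracket','jig'):
    for m in bot.masks_of('wrist',t):
      p=P[m['region']]; p=p[np.isfinite(p[:,2])&(p[:,2]>.003)&(p[:,2]<.25)]
      print(t,round(m['p'],2),len(p),m['box'])
      for lo,hi in((.004,.012),(.013,.022),(.04,.2)):
        q=p[(p[:,2]>lo)&(p[:,2]<hi)]
        if len(q)>20: print('   ',lo,hi,len(q),rect(q[:,:2]),q.mean(0).round(4))
E
```

```text
time: 3.78
tool_pos: [0.4959, -0.1887, 0.1128]
tcp_rot: [-1.93, -1.626, -0.799]
wrist_force: [0.3, -0.2, -0.1]
width: 0.002
[-0.799  0.387  1.886  0.616  1.428 -0.899]
bracket 0.89 18628 [238.4, 0.7, 321.3, 300.8]
    0.004 0.012 7677 (array([ 509.3, -103.8]), array([130.3,  60.2]), 78.6) [ 0.5069 -0.1128  0.0083]
    0.013 0.022 218 (array([554.9,  11.2]), array([224.7,  29.3]), 66.9) [ 0.5159 -0.0793  0.0176]
    0.04 0.2 10173 (array([ 505.3, -139.2]), array([106.6,  30. ]), 81.8) [ 0.5125 -0.0893  0.1284]
jig 0.85 7974 [187.8, 10.4, 356.8, 131.7]
    0.004 0.012 1188 (array([525.2,  50.5]), array([133.3, 149.2]), 81.3) [0.5141 0.032  0.008 ]
    0.013 0.022 6422 (array([526.4,  58.8]), array([149.9, 150.6]), 81.4) [0.5204 0.0441 0.0181]
    0.04 0.2 48 (array([512.5, -88.6]), array([ 2. , 30.1]), 78.3) [ 0.5035 -0.0868  0.1311]
jig 0.59 4141 [1.1, 346.2, 175.8, 410.1]
    0.004 0.012 87 (array([ 362.4, -191.4]), array([  2.7, 124.8]), 65.6) [ 0.3563 -0.1891  0.0082]
    0.013 0.022 233 (array([ 359.3, -202.8]), array([ 23.6, 121.2]), 66.9) [ 0.3579 -0.1949  0.0194]
jig 0.48 18815 [237.9, 0.0, 322.4, 301.1]
    0.004 0.012 7768 (array([524.7, -26.6]), array([285. ,  72.5]), 81.4) [ 0.507  -0.1127  0.0083]
    0.013 0.022 217 (array([530.4,  17.4]), array([220.9,  75.4]), 80.7) [ 0.5151 -0.0801  0.0176]
    0.04 0.2 10269 (array([ 505. , -140.7]), array([109.7,  30. ]), 81.7) [ 0.5124 -0.0896  0.1285]
```

View pics/w1.png

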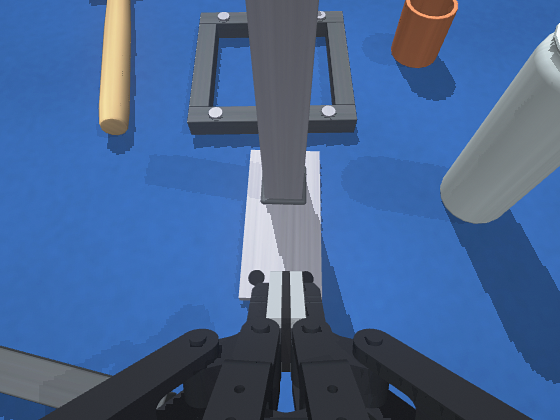

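The wrist picture shows the bracket foot at (281,225), the post foot at (284,200), the stop bar near (272,127), and the shut tips at (286,290) behind the post. The wrist fit gives the bracket heading as 78.6° and the jig as 81.4°, with a gap of about 24 mm.

```bash
python3 - <<'E'
from h import *
k=np.array([.5123,-.0891,.0]); b=np.radians(81.4); u=np.array([np.cos(b),np.sin(b),0]); T=tool(81.4,45)
print(row(k-.014*u+[0,0,.024],T))
s=bot.read_state(); print(R.from_rotvec(s['tcp_rot']).as_matrix().round(3).tolist())
E
```

```text
(array([-0.0018, -0.0013,  0.1249]), array([ 1.01,  0.21, -0.61]))
[[0.117, 0.986, 0.123], [0.7, -0.169, 0.694], [0.704, 0.005, -0.71]]
```

```bash
python3 -m inch '[{"dx":-0.001,"dy":-0.001,"dz":0.04,"ax":1,"ay":0.2,"az":-0.6,"fingers":-1},{"dx":-0.002,"dy":-0.001,"dz":0.08,"ax":1,"ay":0.2,"az":-0.6,"fingers":-1},{"dx":-0.002,"dy":-0.001,"dz":0.11,"ax":1,"ay":0.2,"az":-0.6,"fingers":-1},{"dx":-0.002,"dy":-0.001,"dz":0.125,"ax":1,"ay":0.2,"az":-0.6,"fingers":-1},{"dx":-0.002,"dy":-0.001,"dz":0.125,"ax":1,"ay":0.2,"az":-0.6,"fingers":-1},{"dx":-0.002,"dy":-0.001,"dz":0.125,"ax":1,"ay":0.2,"az":-0.6,"fingers":-1}]'; python3 -m inch '[{"dx":-0.002,"dy":0,"dz":0.002,"ax":0,"ay":0,"az":0,"fingers":-1},{"dx":-0.002,"dy":0,"dz":0.002,"ax":0,"ay":0,"az":0,"fingers":-1}]'
python3 - <<'E'
from h import *
im,P=cloud('side'); x,y=proj('side',[.512,-.09,.05]).astype(int)
a=cv2.resize(im[y-70:y+50,x-80:x+80],None,fx=4,fy=4); 
im,P=cloud('wrist'); b=cv2.resize(im[100:340,190:370],None,fx=2,fy=2)
cv2.imwrite('pics/c2.png',cv2.hconcat([cv2.resize(a[:,80:],(560,480)),b[:480,:240]]))
E
```

```text
time: 4.68
tool_pos: [0.5116, -0.1042, 0.0251]
tcp_rot: [-1.909, -1.643, -0.791]
wrist_force: [0.1, -0.1, -0.2]
width: -0.003
time: 4.92
tool_pos: [0.5121, -0.1052, 0.0226]
tcp_rot: [-1.911, -1.644, -0.792]
wrist_force: [0.4, 0.9, -0.2]
width: -0.001
```

View pics/c2.png

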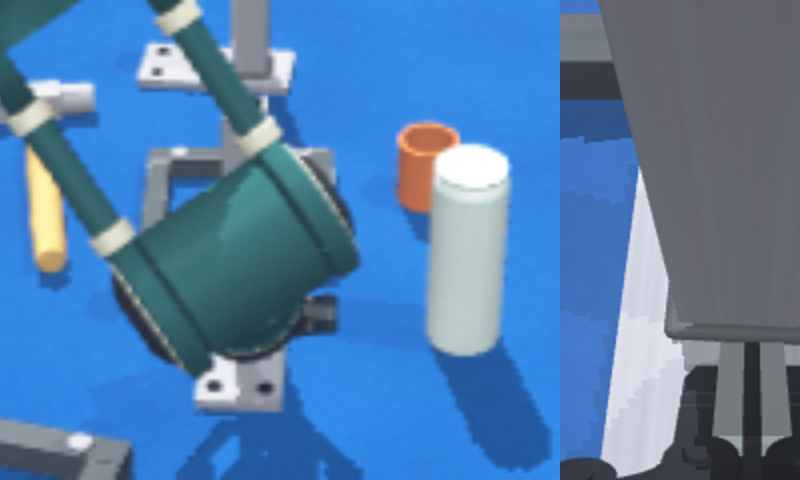

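The crop shows the tips at about (750,345), just short of the post's rear foot. The can and pipe are clear. Next I feel downwards for the foot.

```bash
for i in 1; do python3 -m inch '[{"dx":-0.0014,"dy":0,"dz":0.0014,"ax":0,"ay":0,"az":0,"fingers":-1},{"dx":-0.0014,"dy":0,"dz":0.0014,"ax":0,"ay":0,"az":0,"fingers":-1}]'; python3 -m inch '[{"dx":-0.0014,"dy":0,"dz":0.0014,"ax":0,"ay":0,"az":0,"fingers":-1},{"dx":-0.0014,"dy":0,"dz":0.0014,"ax":0,"ay":0,"az":0,"fingers":-1}]'; done
```

```text
time: 5.28
tool_pos: [0.5116, -0.1047, 0.0202]
tcp_rot: [-1.91, -1.643, -0.792]
wrist_force: [-0.4, 0.1, 1.1]
width: 0.0
time: 5.52
tool_pos: [0.5114, -0.1046, 0.018]
tcp_rot: [-1.91, -1.642, -0.791]
wrist_force: [0.2, 0.2, -0.7]
width: 0.002
```

```bash
python3 -m inch '[{"dx":-0.001,"dy":0,"dz":0.001,"ax":0,"ay":0,"az":0,"fingers":-1},{"dx":-0.001,"dy":0,"dz":0.001,"ax":0,"ay":0,"az":0,"fingers":-1}]'; python3 -m inch '[{"dx":-0.001,"dy":0,"dz":0.001,"ax":0,"ay":0,"az":0,"fingers":-1},{"dx":-0.001,"dy":0,"dz":0.001,"ax":0,"ay":0,"az":0,"fingers":-1}]'
```

```text
time: 5.78
tool_pos: [0.5113, -0.1045, 0.0165]
tcp_rot: [-1.909, -1.642, -0.791]
wrist_force: [0.1, -0.5, 0.1]
width: 0.001
time: 6.02
tool_pos: [0.5113, -0.1044, 0.0149]
tcp_rot: [-1.909, -1.642, -0.791]
wrist_force: [-0.6, -0.4, 0.4]
width: -0.003
```

```bash
python3 -m inch '[{"dx":-0.001,"dy":0,"dz":0.001,"ax":0,"ay":0,"az":0,"fingers":-1},{"dx":-0.001,"dy":0,"dz":0.001,"ax":0,"ay":0,"az":0,"fingers":-1}]'; python3 -m inch '[{"dx":-0.001,"dy":0,"dz":0.001,"ax":0,"ay":0,"az":0,"fingers":-1},{"dx":-0.001,"dy":0,"dz":0.001,"ax":0,"ay":0,"az":0,"fingers":-1}]'
```

```text
time: 6.28
tool_pos: [0.5114, -0.1045, 0.0137]
tcp_rot: [-1.909, -1.642, -0.791]
wrist_force: [-0.7, -0.6, 2.2]
width: -0.001
time: 6.52
tool_pos: [0.5115, -0.1045, 0.0137]
tcp_rot: [-1.907, -1.642, -0.793]
wrist_force: [-2.6, -1.8, 8.0]
width: 0.0
```

```bash
python3 -m inch '[{"dx":0.0009,"dy":0,"dz":-0.0009,"ax":0,"ay":0,"az":0,"fingers":-1},{"dx":0.0051,"dy":0,"dz":0.0033,"ax":0,"ay":0,"az":0,"fingers":-1},{"dx":0.0080,"dy":0,"dz":0.0062,"ax":0,"ay":0,"az":0,"fingers":-1},{"dx":0.0101,"dy":0,"dz":0.0083,"ax":0,"ay":0,"az":0,"fingers":-1},{"dx":0.0122,"dy":0,"dz":0.0104,"ax":0,"ay":0,"az":0,"fingers":-1},{"dx":0.0143,"dy":0,"dz":0.0125,"ax":0,"ay":0,"az":0,"fingers":-1},{"dx":0.0165,"dy":0,"dz":0.0147,"ax":0,"ay":0,"az":0,"fingers":-1},{"dx":0.0186,"dy":0,"dz":0.0168,"ax":0,"ay":0,"az":0,"fingers":-1},{"dx":0.0207,"dy":0,"dz":0.0189,"ax":0,"ay":0,"az":0,"fingers":-1},{"dx":0.0221,"dy":0,"dz":0.0203,"ax":0,"ay":0,"az":0,"fingers":-1},{"dx":0.0221,"dy":0,"dz":0.0203,"ax":0,"ay":0,"az":0,"fingers":-1}]'
cat > b.py <<'E'
from h import *
import sys
s=bot.read_state(); print(s['time'],s['tool_pos'].round(4),s['wrist_force'].round(1))
im,P=cloud('wrist'); cv2.imwrite('pics/%s.png'%sys.argv[1],im)
for m in bot.masks_of('wrist','bracket')[:1]:
  p=P[m['region']]; q=p[(p[:,2]>.004)&(p[:,2]<.0115)]; print('foot',len(q),rect(q[:,:2]))
for m in bot.masks_of('wrist','jig')[:1]:
  p=P[m['region']]; q=p[(p[:,2]>.013)&(p[:,2]<.022)]; print('jig',m['p'],len(q),rect(q[:,:2]))
E
python3 b.py w3
```

```text
time: 7.9
tool_pos: [0.5163, -0.0752, 0.0147]
tcp_rot: [-1.909, -1.642, -0.793]
wrist_force: [0.9, -3.9, -1.5]
width: 0.003
7.9 [ 0.5163 -0.0752  0.0147] [ 0.9 -3.9 -1.5]
foot 6727 (array([522.5, -32.6]), array([180.8,  72.9]), 74.4)
jig 0.91 12999 (array([525.1,  51.2]), array([134. , 150.2]), 81.3)
```

```bash
python3 -m inch '[{"dx":0.0014,"dy":0,"dz":0.0014,"ax":0,"ay":0,"az":0,"fingers":-1},{"dx":0.0028,"dy":0,"dz":0.0028,"ax":0,"ay":0,"az":0,"fingers":-1},{"dx":0.0028,"dy":0,"dz":0.0028,"ax":0,"ay":0,"az":0,"fingers":-1}]';python3 -m inch '[{"dx":0.0007,"dy":0,"dz":0.0007,"ax":0,"ay":0,"az":0,"fingers":-1},{"dx":0.0011,"dy":0,"dz":0.0011,"ax":0,"ay":0,"az":0,"fingers":-1},{"dx":0.0011,"dy":0,"dz":0.0011,"ax":0,"ay":0,"az":0,"fingers":-1}]'; python3 b.py w4
```

```text
time: 8.43
tool_pos: [0.5167, -0.0708, 0.0148]
tcp_rot: [-1.908, -1.642, -0.793]
wrist_force: [0.6, -3.0, -1.2]
width: -0.0
time: 8.8
tool_pos: [0.5168, -0.07, 0.0147]
tcp_rot: [-1.908, -1.643, -0.792]
wrist_force: [-3.5, -8.5, -0.0]
width: 0.001
8.8 [ 0.5168 -0.07    0.0147] [-3.5 -8.5 -0. ]
foot 6730 (array([525.7, -26.8]), array([183.3,  68.3]), 74.4)
jig 0.64 14025 (array([525.5,  53.6]), array([139.6, 150.4]), 81.1)
```

View pics/w4.png

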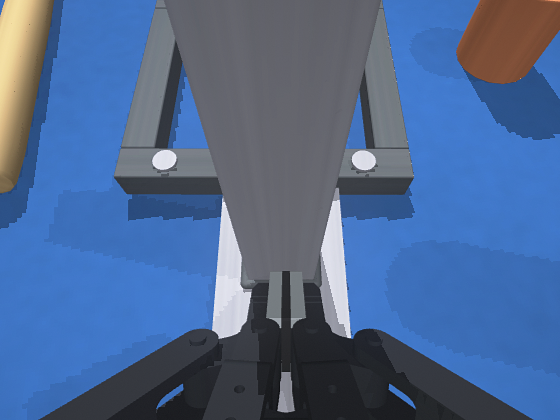

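The toe is now at the bar: foot edges at (222,200) and (338,200) just below the stop bar face at (265,185), and the force has risen to 9 N. Next I check squareness from the foot edges alone.

```bash
cat > sq.py <<'E'
from h import *
s=bot.read_state(); print(s['time'],s['tool_pos'].round(4),s['wrist_force'].round(1))
im,P=cloud('wrist')
o=np.array([.5153,-.0144]); b=np.radians(81.4); u=np.array([np.cos(b),np.sin(b)]); v=np.array([-u[1],u[0]])
J=np.stack([(P[...,:2]-o)@u,(P[...,:2]-o)@v,P[...,2]],-1).reshape(-1,3)
q=J[(J[:,2]>.0055)&(J[:,2]<.0105)&(np.abs(J[:,1])<.055)&(J[:,0]<-.008)&(J[:,0]>-.11)]
for n,f in(('lo',np.min),('hi',np.max)):
  e=[]
  for a in np.arange(-.05,-.010,.003):
    r=q[np.abs(q[:,0]-a)<.0015,1]
    if len(r)>5: e.append((a,f(r)))
  e=np.array(e)
  if len(e)>4: c=np.polyfit(e[:,0],e[:,1],1); print(n,len(e),'askew deg vs 81.4',np.degrees(c[0]).round(2),'lateral at toe',c[1].round(4))
g=J[(J[:,2]>.0165)&(J[:,2]<.02)&(np.abs(J[:,0])<.03)&(np.abs(J[:,1])<.075)]
e=[]
for l in list(np.arange(-.07,-.03,.004))+list(np.arange(.01,.07,.004)):
  r=g[np.abs(g[:,1]-l)<.002,0]
  if len(r)>5:e.append((l,r.min()))
e=np.array(e); c=np.polyfit(e[:,0],e[:,1],1); print('stop face: heading',81.4-np.degrees(c[0]).round(2),'offset',c[1].round(4),len(e))
E
python3 sq.py
```

```text
8.95 [ 0.5168 -0.07    0.0147] [-2.1 -8.6  0.9]
lo 14 askew deg vs 81.4 0.59 lateral at toe -0.038
hi 14 askew deg vs 81.4 0.32 lateral at toe 0.0217
stop face: heading 81.23 offset -0.0003 21
```

```bash
cat > tip.py <<'E'
# usage: tip.py th0now list-of-thetas biasU ; prints dx dz ay rows; anchor TCP(theta=0)=(al0,z0) in jig frame saved below
from h import *
import sys
o=np.array([.5153,-.0144]); b=np.radians(81.4); u=np.array([np.cos(b),np.sin(b)])
def phi(t): return 45-t if t<=45 else -(t-45)*30/45
def tcp(t,clear=.001,bias=0,x0=.001):
    T=np.radians(t); f=np.radians(phi(t)+t); K=np.array([x0-.05*np.cos(T),.05*np.sin(T)+.008*np.cos(T)])
    r=np.array([-.008*np.cos(f),.008*np.sin(f)+clear])
    r=np.array([r[0]+bias,r[1]])
    return K+np.array([r[0]*np.cos(T)+r[1]*np.sin(T),-r[0]*np.sin(T)+r[1]*np.cos(T)])
if __name__=='__main__':
    s=bot.read_state(); z=R.from_rotvec(s['tcp_rot']).as_matrix()
    p0=np.degrees(np.arctan2(z[:2,2]@u,-z[2,2])); f0=np.radians(p0)
    p=np.array([(s['tool_pos'][:2]-o)@u,s['tool_pos'][2]])
    print('phi',p0.round(2),'pos',p.round(4),'model@0',tcp(0).round(4),'heading',np.degrees(np.arctan2(z[1,0],z[0,0])).round(2), s['time'])
    bias=float(sys.argv[2]); cl=float(sys.argv[3])
    for t in eval(sys.argv[1]):
        d=tcp(t,cl,bias)-p
        print(t,'dx %.4f dz %.4f ay %.1f'%(d@[np.cos(f0),np.sin(f0)],d@[np.sin(f0),-np.cos(f0)],phi(t)-p0))
E
python3 tip.py 'range(3,28,3)' .002 .001
```

```text
phi 44.94 pos [-0.0548  0.0147] model@0 [-0.0547  0.0147] heading 81.55 9.0
3 dx 0.0037 dz -0.0001 ay -2.9
6 dx 0.0061 dz -0.0017 ay -5.9
9 dx 0.0085 dz -0.0031 ay -8.9
12 dx 0.0109 dz -0.0043 ay -11.9
15 dx 0.0134 dz -0.0054 ay -14.9
18 dx 0.0160 dz -0.0064 ay -17.9
21 dx 0.0186 dz -0.0072 ay -20.9
24 dx 0.0212 dz -0.0078 ay -23.9
27 dx 0.0238 dz -0.0083 ay -26.9
```

```bash
python3 -m inch '[{"dx":0.0037,"dy":0,"dz":-0.0001,"ax":0,"ay":-2.9,"az":0,"fingers":-1},{"dx":0.0061,"dy":0,"dz":-0.0017,"ax":0,"ay":-5.9,"az":0,"fingers":-1},{"dx":0.0085,"dy":0,"dz":-0.0031,"ax":0,"ay":-8.9,"az":0,"fingers":-1},{"dx":0.0109,"dy":0,"dz":-0.0043,"ax":0,"ay":-11.9,"az":0,"fingers":-1},{"dx":0.0134,"dy":0,"dz":-0.0054,"ax":0,"ay":-14.9,"az":0,"fingers":-1},{"dx":0.0160,"dy":0,"dz":-0.0064,"ax":0,"ay":-17.9,"az":0,"fingers":-1},{"dx":0.0160,"dy":0,"dz":-0.0064,"ax":0,"ay":-17.9,"az":0,"fingers":-1}]'
cat > tilt.py <<'E'
from h import *
from tip import o,u
import sys
s=bot.read_state(); print(s['time'],s['tool_pos'].round(4),s['wrist_force'].round(1))
v=np.array([-u[1],u[0]])
def jf(P): return np.stack([(P[...,:2]-o)@u,(P[...,:2]-o)@v,P[...,2]],-1)
for c in ('scene','side','wrist'):
  im,P=cloud(c); cv2.imwrite('pics/%s_%s.png'%(sys.argv[1],c),im); J=jf(P)
  q=J[(J[...,2]>.06)&(J[...,2]<.2)&(np.abs(J[...,1]+.008)<.022)&(J[...,0]>-.06)&(J[...,0]<.19)]
  f=[]
  ms=[m for m in bot.masks_of(c,'bracket')]
  for m in ms[:2]:
    q=jf(P)[m['region']]; q=q[(np.abs(q[:,1]+.008)<.019)&(q[:,0]<.2)&(q[:,0]>-.06)&(q[:,2]>.05)]
    if len(q)<40: continue
    w=q[:,[0,2]]; w=w-w.mean(0); _,_,V=np.linalg.svd(w,full_matrices=False); d=V[0]*np.sign(V[0][1]+1e-9)
    print(c,round(m['p'],2),len(q),'tilt',np.degrees(np.arctan2(d[0],d[1])).round(1),'top',q[q[:,2].argmax()].round(3))
E
python3 tilt.py t1
```

```text
time: 9.88
tool_pos: [0.5177, -0.0645, 0.0311]
tcp_rot: [-2.116, -1.826, -0.509]
wrist_force: [-3.9, -11.6, 2.2]
width: -0.001
9.875 [ 0.5177 -0.0645  0.0311] [ -3.9 -11.6   2.2]
scene 0.95 587 tilt 19.5 top [ 0.013 -0.005  0.196]
wrist 0.85 37286 tilt 18.0 top [-0.006 -0.022  0.15 ]
```

The bracket follows, at about 18° of tilt with 12 N. I go on to 45°.

```bash
python3 tip.py 'range(21,46,3)' .002 .001
```

```text
phi 26.85 pos [-0.0497  0.0305] model@0 [-0.0547  0.0147] heading 81.55 10.175
21 dx 0.0038 dz -0.0008 ay -2.8
24 dx 0.0060 dz -0.0023 ay -5.8
27 dx 0.0084 dz -0.0035 ay -8.8
30 dx 0.0108 dz -0.0047 ay -11.8
33 dx 0.0133 dz -0.0056 ay -14.8
36 dx 0.0158 dz -0.0065 ay -17.8
39 dx 0.0184 dz -0.0072 ay -20.8
42 dx 0.0210 dz -0.0077 ay -23.8
45 dx 0.0236 dz -0.0080 ay -26.8
```

```bash
python3 -m inch '[{"dx":0.0038,"dy":0,"dz":-0.0008,"ax":0,"ay":-2.8,"az":0,"fingers":-1},{"dx":0.0060,"dy":0,"dz":-0.0023,"ax":0,"ay":-5.8,"az":0,"fingers":-1},{"dx":0.0084,"dy":0,"dz":-0.0035,"ax":0,"ay":-8.8,"az":0,"fingers":-1},{"dx":0.0108,"dy":0,"dz":-0.0047,"ax":0,"ay":-11.8,"az":0,"fingers":-1},{"dx":0.0133,"dy":0,"dz":-0.0056,"ax":0,"ay":-14.8,"az":0,"fingers":-1},{"dx":0.0158,"dy":0,"dz":-0.0065,"ax":0,"ay":-17.8,"az":0,"fingers":-1},{"dx":0.0184,"dy":0,"dz":-0.0072,"ax":0,"ay":-20.8,"az":0,"fingers":-1},{"dx":0.0210,"dy":0,"dz":-0.0077,"ax":0,"ay":-23.8,"az":0,"fingers":-1},{"dx":0.0210,"dy":0,"dz":-0.0077,"ax":0,"ay":-23.8,"az":0,"fingers":-1}]'; python3 tilt.py t2
```

```text
time: 11.3
tool_pos: [0.5198, -0.0498, 0.0482]
tcp_rot: [-2.354, -2.033, -0.064]
wrist_force: [-1.5, -5.9, 7.0]
width: -0.0
11.3 [ 0.5198 -0.0498  0.0482] [-1.5 -5.9  7. ]
scene 0.74 461 tilt 46.6 top [ 0.089 -0.01   0.173]
wrist 0.75 37041 tilt 44.0 top [ 0.053 -0.012  0.137]
```

View pics/t2_scene.png

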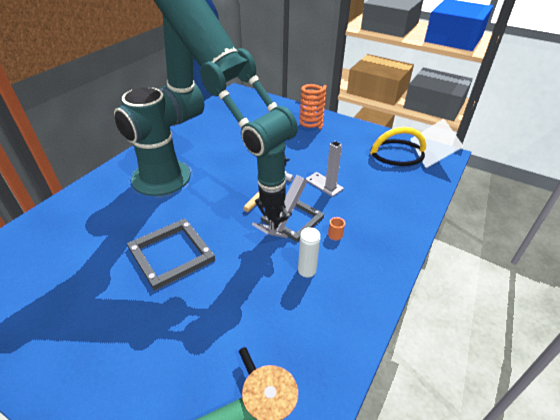

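At (295,195) the post leans about 44° over the jig, held by the fingers at (275,222). The can, pipe and hammer have not moved. Next I cross the balance point slowly, with the clearance closed.

```bash
python3 tip.py 'range(44,69,2)' .0012 .0
```

```text
phi 3.0 pos [-0.0348  0.0479] model@0 [-0.0547  0.0147] heading 81.51 11.6
44 dx 0.0006 dz 0.0003 ay -2.0
46 dx 0.0021 dz -0.0007 ay -3.7
48 dx 0.0038 dz -0.0015 ay -5.0
50 dx 0.0055 dz -0.0023 ay -6.3
52 dx 0.0072 dz -0.0030 ay -7.7
54 dx 0.0090 dz -0.0037 ay -9.0
56 dx 0.0108 dz -0.0042 ay -10.3
58 dx 0.0126 dz -0.0047 ay -11.7
60 dx 0.0144 dz -0.0052 ay -13.0
62 dx 0.0163 dz -0.0055 ay -14.3
64 dx 0.0182 dz -0.0058 ay -15.7
66 dx 0.0201 dz -0.0060 ay -17.0
68 dx 0.0220 dz -0.0061 ay -18.3
```

```bash
python3 -m inch '[{"dx":0.0012,"dy":0,"dz":0,"ax":0,"ay":-2,"az":0,"fingers":-1},{"dx":0.0023,"dy":0,"dz":-0.0007,"ax":0,"ay":-3.7,"az":0,"fingers":-1},{"dx":0.0038,"dy":0,"dz":-0.0015,"ax":0,"ay":-5,"az":0,"fingers":-1},{"dx":0.0055,"dy":0,"dz":-0.0023,"ax":0,"ay":-6.3,"az":0,"fingers":-1},{"dx":0.0072,"dy":0,"dz":-0.0030,"ax":0,"ay":-7.7,"az":0,"fingers":-1},{"dx":0.0090,"dy":0,"dz":-0.0037,"ax":0,"ay":-9,"az":0,"fingers":-1},{"dx":0.0108,"dy":0,"dz":-0.0042,"ax":0,"ay":-10.3,"az":0,"fingers":-1},{"dx":0.0126,"dy":0,"dz":-0.0047,"ax":0,"ay":-11.7,"az":0,"fingers":-1},{"dx":0.0144,"dy":0,"dz":-0.0052,"ax":0,"ay":-13,"az":0,"fingers":-1},{"dx":0.0144,"dy":0,"dz":-0.0052,"ax":0,"ay":-13,"az":0,"fingers":-1}]'; python3 tilt.py t3;  python3 tip.py 'range(62,91,2)' .0 .0
```

```text
time: 12.85
tool_pos: [0.5216, -0.0357, 0.0547]
tcp_rot: [2.286, 1.971, -0.198]
wrist_force: [0.6, -1.7, 6.6]
width: 0.004
12.85 [ 0.5216 -0.0357  0.0547] [ 0.6 -1.7  6.6]
scene 0.74 342 tilt 67.5 top [ 0.129 -0.013  0.139]
side 0.73 100 tilt -32.9 top [-0.058 -0.001  0.109]
phi -10.02 pos [-0.0204  0.0546] model@0 [-0.0547  0.0147] heading 81.48 13.15
62 dx 0.0008 dz -0.0008 ay -1.3
64 dx 0.0026 dz -0.0015 ay -2.6
66 dx 0.0045 dz -0.0022 ay -4.0
68 dx 0.0063 dz -0.0028 ay -5.3
70 dx 0.0082 dz -0.0033 ay -6.6
72 dx 0.0101 dz -0.0037 ay -8.0
74 dx 0.0121 dz -0.0040 ay -9.3
76 dx 0.0140 dz -0.0043 ay -10.6
78 dx 0.0160 dz -0.0045 ay -12.0
80 dx 0.0180 dz -0.0047 ay -13.3
82 dx 0.0199 dz -0.0048 ay -14.6
84 dx 0.0219 dz -0.0048 ay -16.0
86 dx 0.0240 dz -0.0047 ay -17.3
88 dx 0.0260 dz -0.0045 ay -18.6
90 dx 0.0280 dz -0.0043 ay -20.0
```

```bash
python3 -m inch '[{"dx":0.0012,"dy":0,"dz":-0.0008,"ax":0,"ay":-1.3,"az":0,"fingers":-1},{"dx":0.0026,"dy":0,"dz":-0.0015,"ax":0,"ay":-2.6,"az":0,"fingers":-1},{"dx":0.0045,"dy":0,"dz":-0.0022,"ax":0,"ay":-4,"az":0,"fingers":-1},{"dx":0.0063,"dy":0,"dz":-0.0028,"ax":0,"ay":-5.3,"az":0,"fingers":-1},{"dx":0.0082,"dy":0,"dz":-0.0033,"ax":0,"ay":-6.6,"az":0,"fingers":-1},{"dx":0.0101,"dy":0,"dz":-0.0037,"ax":0,"ay":-8,"az":0,"fingers":-1},{"dx":0.0121,"dy":0,"dz":-0.0040,"ax":0,"ay":-9.3,"az":0,"fingers":-1},{"dx":0.0140,"dy":0,"dz":-0.0043,"ax":0,"ay":-10.6,"az":0,"fingers":-1},{"dx":0.0160,"dy":0,"dz":-0.0045,"ax":0,"ay":-12,"az":0,"fingers":-1},{"dx":0.0160,"dy":0,"dz":-0.0045,"ax":0,"ay":-12,"az":0,"fingers":-1}]'; python3 tilt.py t4;  python3 tip.py 'range(80,95,2)' .0 .0
python3 - <<'E'
import cv2
a=cv2.imread('pics/t4_scene.png')[150:270,220:360]; b=cv2.imread('pics/t4_wrist.png')
cv2.imwrite('pics/t4c.png',cv2.hconcat([cv2.resize(a,(490,420),interpolation=cv2.INTER_CUBIC),b[:,130:430]]))
E
```

```text
time: 14.4
tool_pos: [0.5242, -0.0188, 0.0562]
tcp_rot: [2.165, 1.866, -0.419]
wrist_force: [-0.3, 3.1, 4.3]
width: 0.003
14.4 [ 0.5242 -0.0188  0.0562] [-0.3  3.1  4.3]
scene 0.98 418 tilt -84.4 top [-0.033 -0.01   0.129]
side 0.8 274 tilt -43.6 top [-0.034 -0.017  0.13 ]
wrist 0.55 31550 tilt 81.5 top [ 0.002 -0.012  0.104]
phi -21.99 pos [-0.0037  0.0562] model@0 [-0.0547  0.0147] heading 81.42 14.7
80 dx 0.0017 dz -0.0006 ay -1.3
82 dx 0.0036 dz -0.0011 ay -2.7
84 dx 0.0056 dz -0.0015 ay -4.0
86 dx 0.0076 dz -0.0018 ay -5.3
88 dx 0.0096 dz -0.0021 ay -6.7
90 dx 0.0116 dz -0.0023 ay -8.0
92 dx 0.0136 dz -0.0024 ay -9.3
94 dx 0.0156 dz -0.0025 ay -10.7
```

View pics/t4c.png

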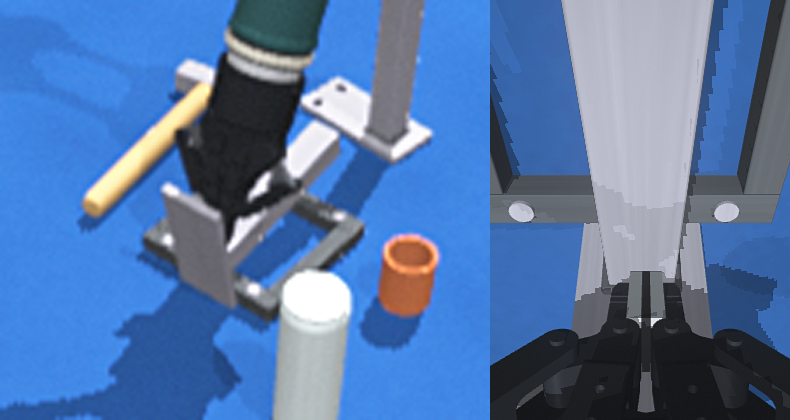

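The foot plate (200,245) is nearly upright at about 79°, and the post is close above the rest bar (320,150). I ease it the rest of the way.

```bash
python3 -m inch '[{"dx":0.0009,"dy":0,"dz":-0.0004,"ax":0,"ay":-0.7,"az":0,"fingers":-1},{"dx":0.0018,"dy":0,"dz":-0.0007,"ax":0,"ay":-1.4,"az":0,"fingers":-1},{"dx":0.0027,"dy":0,"dz":-0.0010,"ax":0,"ay":-2,"az":0,"fingers":-1},{"dx":0.0036,"dy":0,"dz":-0.0013,"ax":0,"ay":-2.7,"az":0,"fingers":-1},{"dx":0.0046,"dy":0,"dz":-0.0015,"ax":0,"ay":-3.3,"az":0,"fingers":-1},{"dx":0.0056,"dy":0,"dz":-0.0018,"ax":0,"ay":-4,"az":0,"fingers":-1},{"dx":0.0066,"dy":0,"dz":-0.0020,"ax":0,"ay":-4.7,"az":0,"fingers":-1},{"dx":0.0076,"dy":0,"dz":-0.0022,"ax":0,"ay":-5.3,"az":0,"fingers":-1},{"dx":0.0086,"dy":0,"dz":-0.0024,"ax":0,"ay":-6,"az":0,"fingers":-1},{"dx":0.0096,"dy":0,"dz":-0.0026,"ax":0,"ay":-6.7,"az":0,"fingers":-1},{"dx":0.0106,"dy":0,"dz":-0.0028,"ax":0,"ay":-7.3,"az":0,"fingers":-1},{"dx":0.0106,"dy":0,"dz":-0.0028,"ax":0,"ay":-7.3,"az":0,"fingers":-1}]'; python3 tilt.py t5;  python3 tip.py 'range(90,97,2)' .0 .0
cat > fin.py <<'E'
from h import *
from tip import o,u
v=np.array([-u[1],u[0]]); bot.read_state()
for c in('scene','side','wrist'):
  im,P=cloud(c); J=np.stack([(P[...,:2]-o)@u,(P[...,:2]-o)@v,P[...,2]],-1).reshape(-1,3); J=J[np.abs(J[:,1]+.008)<.04]
  def fit(q,a,b,n):
    if len(q)<30: return
    k=np.ones(len(q),bool)
    for _ in range(4): p=np.polyfit(q[k,a],q[k,b],1); r=np.abs(np.polyval(p,q[:,a])-q[:,b]); k=r<.003
    print(c,n,k.sum(),'slope deg',np.degrees(np.arctan(p[0])).round(2),'at0',p[1].round(4))
  t=J[(J[:,2]>.042)&(J[:,2]<.06)&(J[:,0]>.02)&(J[:,0]<.18)&(np.abs(J[:,1]+.008)<.014)]; fit(t,0,2,'post top z(x)')
  f=J[(J[:,2]>.01)&(J[:,2]<.125)&(J[:,0]>-.05)&(J[:,0]<.0)]; fit(f,2,0,'foot rear x(z)'); fit(f,1,0,'foot rear x(y)')
E
python3 fin.py
```

```text
time: 16.2
tool_pos: [0.5259, -0.0083, 0.0547]
tcp_rot: [2.087, 1.798, -0.543]
wrist_force: [-0.4, 4.8, 3.1]
width: -0.003
16.2 [ 0.5259 -0.0083  0.0547] [-0.4  4.8  3.1]
scene 0.71 291 tilt -73.9 top [-0.011 -0.011  0.131]
side 0.56 288 tilt -1.8 top [-0.015 -0.017  0.132]
wrist 0.64 29262 tilt -87.1 top [-0.001 -0.01   0.101]
phi -29.29 pos [0.0074 0.0547] model@0 [-0.0547  0.0147] heading 81.4 16.5
90 dx 0.0008 dz 0.0004 ay -0.7
92 dx 0.0028 dz 0.0000 ay -2.0
94 dx 0.0048 dz -0.0003 ay -3.4
96 dx 0.0068 dz -0.0006 ay -4.7
scene post top z(x) 108 slope deg 1.82 at0 0.0472
scene foot rear x(z) 415 slope deg -1.3 at0 -0.0068
scene foot rear x(y) 402 slope deg -0.42 at0 -0.0084
side foot rear x(z) 442 slope deg -0.82 at0 -0.0078
side foot rear x(y) 433 slope deg -0.19 at0 -0.0087
wrist post top z(x) 26241 slope deg 1.36 at0 0.05
wrist foot rear x(z) 5189 slope deg -1.13 at0 -0.0
wrist foot rear x(y) 5188 slope deg 0.09 at0 -0.0011
```

```bash
python3 -m inch '[{"dx":0.0006,"dy":0,"dz":-0.0002,"ax":0,"ay":0,"az":0,"fingers":-1},{"dx":0.0012,"dy":0,"dz":-0.0004,"ax":0,"ay":0,"az":0,"fingers":-1},{"dx":0.0018,"dy":0,"dz":-0.0006,"ax":0,"ay":0,"az":0,"fingers":-1},{"dx":0.0024,"dy":0,"dz":-0.0010,"ax":0,"ay":0,"az":0,"fingers":-1},{"dx":0.0028,"dy":0,"dz":-0.0013,"ax":0,"ay":0,"az":0,"fingers":-1},{"dx":0.0032,"dy":0,"dz":-0.0016,"ax":0,"ay":0,"az":0,"fingers":-1},{"dx":0.0032,"dy":0,"dz":-0.0016,"ax":0,"ay":0,"az":0,"fingers":-1}]'; python3 fin.py
```

```text
time: 17.52
tool_pos: [0.5259, -0.0053, 0.0542]
tcp_rot: [2.088, 1.797, -0.544]
wrist_force: [-0.4, -0.3, -0.5]
width: 0.0
scene post top z(x) 106 slope deg -0.61 at0 0.0485
scene foot rear x(z) 423 slope deg 0.84 at0 -0.0072
scene foot rear x(y) 417 slope deg 0.6 at0 -0.006
side foot rear x(z) 449 slope deg 1.19 at0 -0.0081
side foot rear x(y) 444 slope deg 0.88 at0 -0.0065
wrist post top z(x) 25629 slope deg -0.71 at0 0.0499
wrist foot rear x(z) 782 slope deg 0.05 at0 -0.0003
wrist foot rear x(y) 782 slope deg 0.05 at0 -0.0003
```

It rests with no force and the post sloping -0.7°, as the geometry predicts. I withdraw.

```bash
python3 -m inch '[{"dx":0.001,"dy":0,"dz":-0.002,"ax":0,"ay":0,"az":0,"fingers":-1},{"dx":0.002,"dy":0,"dz":-0.01,"ax":0,"ay":0,"az":0,"fingers":-1},{"dx":0.002,"dy":0,"dz":-0.03,"ax":0,"ay":0,"az":0,"fingers":-1},{"dx":0.002,"dy":0,"dz":-0.07,"ax":0,"ay":0,"az":0,"fingers":-1},{"dx":0,"dy":0,"dz":-0.12,"ax":0,"ay":5,"az":0,"fingers":-1},{"dx":-0.03,"dy":0,"dz":-0.17,"ax":0,"ay":15,"az":0,"fingers":-1},{"dx":-0.06,"dy":0,"dz":-0.21,"ax":0,"ay":25,"az":0,"fingers":-1},{"dx":-0.1,"dy":0,"dz":-0.23,"ax":0,"ay":29,"az":0,"fingers":-1},{"dx":-0.15,"dy":0,"dz":-0.25,"ax":0,"ay":29,"az":0,"fingers":-1},{"dx":-0.2,"dy":0,"dz":-0.26,"ax":0,"ay":29,"az":0,"fingers":-1},{"dx":-0.2,"dy":0,"dz":-0.26,"ax":0,"ay":29,"az":0,"fingers":-1},{"dx":-0.2,"dy":0,"dz":-0.26,"ax":0,"ay":29,"az":0,"fingers":-1}]'; python3 fin.py
python3 - <<'E'
from h import *
from tip import o,u
v=np.array([-u[1],u[0]]); s=bot.read_state()
im,P=cloud('wrist'); cv2.imwrite('pics/f1.png',im)
J=np.stack([(P[...,:2]-o)@u,(P[...,:2]-o)@v,P[...,2]],-1).reshape(-1,3)
g=J[(J[:,2]>.0155)&(J[:,2]<.021)&(np.abs(J[:,0])<.03)&(np.abs(J[:,1]+.0)<.075)]
f=J[(J[:,2]>.11)&(J[:,2]<.135)&(np.abs(J[:,1]+.008)<.035)&(np.abs(J[:,0])<.04)]
print('foot top rect',len(f),rect(f[:,:2]),f.mean(0))
for a in(-.07,-.06,-.05,.03,.04,.05,.06,.07):
  r=g[np.abs(g[:,1]-a)<.004,0]
  if len(r)>5: print('stop face',a,np.percentile(r,2).round(4),len(r))
E
```

```text
time: 19.18
tool_pos: [0.518, -0.0509, 0.3793]
tcp_rot: [2.376, 2.047, -0.002]
wrist_force: [-0.4, 0.2, 0.2]
width: 0.004
scene post top z(x) 226 slope deg -0.71 at0 0.0484
scene foot rear x(z) 407 slope deg 0.71 at0 -0.0069
scene foot rear x(y) 401 slope deg 0.0 at0 -0.0059
side post top z(x) 63 slope deg -3.05 at0 0.0547
side foot rear x(z) 453 slope deg 0.78 at0 -0.0076
side foot rear x(y) 452 slope deg 1.19 at0 -0.0065
wrist post top z(x) 2667 slope deg -0.71 at0 0.05
foot top rect 559 (array([-2. , -8.2]), array([59.7,  8.5]), 89.8) [-0.00133444 -0.00873792  0.12845642]
stop face -0.07 0.0014 140
stop face -0.06 0.0014 138
stop face -0.05 0.0013 75
stop face 0.03 0.0012 84
stop face 0.04 0.0012 84
stop face 0.05 0.0011 79
stop face 0.06 0.0012 130
stop face 0.07 0.0011 140
```

View pics/f1.png

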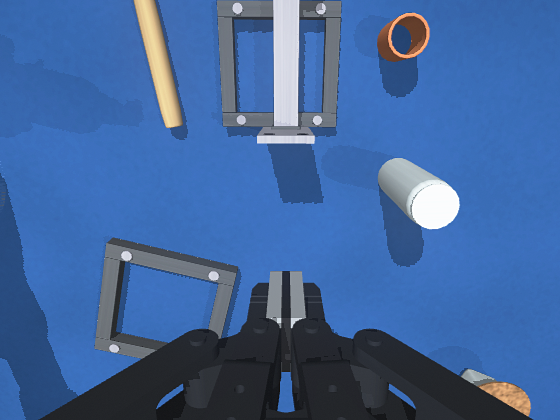

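The final view shows the post (286,60) lying on both bars, with the foot plate (286,137) upright and parallel to the stop bar. The fit puts the foot's face within about 0.5 mm of the stop bar and 0.1–0.2° of parallel. I check the bystanders quickly and hand in.

```bash
python3 - <<'E'
from h import *
im,P=cloud('scene')
for t in('can','pipe','hammer'):
  for m in bot.masks_of('scene',t)[:1]:
    p=P[m['region']]; p=p[np.isfinite(p[:,2])&(p[:,2]>.004)&(p[:,2]<.25)]; print(t,p.mean(0).round(3))
s=bot.read_state(); print(s['time'],s['wrist_force'].round(1)); bot.finish_job()
E
```

```text
can [ 0.675 -0.122  0.096]
pipe [0.679 0.063 0.035]
hammer [0.381 0.141 0.02 ]
19.575 [-1.5 -0.8 -0.2]
the job is handed in; nothing more can be done
```

The bracket now lies in the small jig, with its post along the jig on both bars and its foot plate upright against the stop bar. The job was handed in at 19.6 s.

- **How it was done:** I pushed the rightmost bracket with shut fingers in its knee, about 25 mm along the table, until the toe met the stop bar. I then tipped it about the toe. The same fingertips held back the foot's upper face past the balance point and eased it down. The bracket was never gripped or lifted.
- **Resting position:** The post slopes -0.7°, which is what its 20 mm offset over the 18 mm bars predicts.
- **Snugness:** The foot's face is within about 0.5 mm of the stop bar and 0.1–0.2° of parallel, measured from the wrist camera.
- **Forces:** The highest wrist force I read was about 12 N. The robot was clear of everything at hand-in, with only sensor noise on the wrist.
- **Bystanders:** The can, pipe and hammer are within about 2 mm of where they started.

**Checks that disagreed:**
- The coarser side camera put the foot about 1.2° askew, while the scene and wrist cameras showed it square.
- The squareness check before tipping read about 0.6° off.
- The side camera's fit of the post slope (-3°) used few points, so I disregarded it.

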